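# Fit and snug a hose clamp on a drain pump's outlet

### The arm

A 7-joint arm with a two-finger parallel gripper is mounted at the origin on the work surface. World frame = base frame: x ahead of the robot, y to its left, z up, the work surface at z = 0. Lengths are in m, angles in degrees, forces in N, time in s.
With the tool pointing down it reaches from about 0.425 to 0.875 m from the base axis. Payload 4.7 kg.
Tool frame: the origin (TCP) lies where the fingers leave the gripper's body, on its centre line; the fingertips stand 70 mm ahead of it and the grasp point (between the pads) lies 51 mm ahead of it (env.tip_reach is the distance from the TCP to the fingertips, in m); z points along the fingers, x is the direction in which the jaws open and shut, and the axes are right-handed (so a half turn about z gives the same grasp; the last joint's range is limited). The gripper opens to 87 mm and grips with 3 to 60 N. Pads are 19 mm wide; open, the fingers measure 117 mm over their backs; the gripper's body (75 mm by 190 mm) begins 51 mm behind the grasp point.
Start: joints at [-63.363, 18.392, -4.016, 83.108, 1.295, 78.541, -3.26], TCP at [0.283, 0.585, 0.292] pointing down, gripper open.
Joint ranges: [-163.93, 163.93], [-17.29, 119.83], [-79.2, 71.16], [3.27, 140.29], [-89.18, 269.18], [5.43, 117.66], [-154.24, 154.24]. Speed limits (degrees/s): [147.25, 147.25, 180, 180, 180, 180, 180].

### API

Orientations are given as [roll, pitch, yaw] about the fixed x, y, z axes, in that order (R = Rz(yaw) Ry(pitch) Rx(roll)).
In Python, from cell import env, optics, order gives the robot as it stands.
- The arm moves only by the shell command python3 -m creep 'ROWS' [FORCE]. ROWS is JSON, a list of rows, each a list of 7 numbers: the shift along the tool's x, y, z in cm, then the turn, a rotation vector about the tool's x, y, z in rad, then the opening, from 0 (shut) to 1 (fully open). A call has 1 to 20 rows; each row shifts and turns the pose as measured when the row begins, along the tool's axes as they then stand; what a row does not reach is not made up. A row lasts 1/10 s, in which the tool goes at most 50 mm and 8.59 degrees, less where a joint would pass 70% of its speed; a pose out of reach is approached as far as the arm can. A call with a gripper value outside its range is refused whole. The fingers move at their own pace and stop on an object; FORCE is the grip in N (left out, the last holds). Time passes only in rows, so rows that do not move let the fingers close. It gives the time, the measured TCP pose, the force and the opening at its end, in the units of the state.
- env.get_obs(): the state, without advancing time (a new reading comes with each control period).
- optics.read_camera(name): name is "side" or "top"; returns a dict with "frame" (420x560x3 uint8, blue, green, red), "z_map" (420x560 float32, m along the optical axis (not along the pixel's ray), 0 where there is no reading), "fx", "fy", "cx", "cy" (pixels), "R" (3x3) and "t" (3): a world point X has camera coordinates R X + t. Camera axes: x right, y down, z forward; pixel columns grow to the right and rows downward; lengths in m; the calibration is good to about 2 mm. A picture is of the moment at which its call begins.
- order.sign_off(): hands the job in, once; it reports no verdict.
The state is a dict: "time_s": time; "qpos": joint angles; "joint_velocities": joint speeds; "effort": joint torques, N m; "tool_pos": TCP position; "tool_rot": TCP orientation; "force": force on the tool from outside, world axes, zero at the start; "wrist_torque": the same for the moment, N m; "grip_width": finger opening in m.
Only numpy, scipy, OpenCV 4.12 (cv2) and the standard library are available. Lean on these libraries where they do the work, as an engineer would, in place of code of your own. Each camera call takes 0.05 s, during which the arm holds its last target. There are 200 camera calls.

### The job

On the kitchen island a dishwasher drain pump is being put back in order. Take the worm-drive clamp out of its wooden cradle (the orange lug is there to hold it by), slide it over the pump's barbed white stub, past the springy orange barb, fully home against the blue shoulder with its foot in the channel below, pushing gently; then turn its red key clockwise (seen from above) until the band is snug, without overtightening. Let go of the clamp and leave everything else on the island where it is.

Things in the scene. Friction and masses are not known exactly. Their poses are not given: they have to be found in the camera images.
- clamp: Steel worm-drive band standing in the cradle, 0.18 kg. Origin: centre of the ring. x = ring axis, level (+x is the end that goes on first, towards the pump), z up, y towards the worm housing and key. Ring: inner diameter 39 mm, outer 45 mm, 18 mm wide (x -9 to +9 mm). Worm housing at y 23 to 39 mm, z -12 to +12 mm
- foot (a point): Centre of the underside of the clamp's flat foot, 30 mm below and 6 mm behind (-x) the ring's centre; axes as the clamp's. The foot is 30 mm along x, 28 mm along y, 8 mm high
- lug_grip (a point): Point to grip the clamp's orange lug: inside it, 12 mm below its top, 45 mm above the ring's centre and 14 mm to its -y side; axes as the clamp's. The lug is 8 mm thick along x (close the fingers along x), 16 mm along y. The red key stands 45 mm away on the +y side
- key_grip (a point): Middle of the red wing of the screw's key, 76 mm above the ring's centre and 31 mm to its +y side, on the screw's upright axis. Wing: 32 mm along this point's x, 7 mm thick along its y, 28 mm tall (z -16 to +12 mm). z up. Turn clockwise seen from above to tighten, 3 mm of shoe travel per radian; it stays where left
- screw (a point): On the screw's axis, level with the ring's centre, fixed to the clamp. Loose, it takes a steady 0.2 N m (friction); each N of clamping adds 0.003 N m. Snug: 0.06 to 0.13 N m above the loose feel (20 to 43 N); over 0.16 N m above (55 N) is overtight. Torque read at rest between small slow turns (0.06 rad) runs 0.02 to 0.07 N m low (about 0.24 is snug), after quick big turns far lower
- shoe: Small aluminium shoe in the clamp's +y side, driven inwards (clamp -y) by the key; origin: its inner face, 24.5 mm from the ring's centre with the key at 0. The key starts 0 to 0.3 rad in (at 0 the wing lies along the ring's axis) of 3.4 rad; snug comes somewhere from 1 to 3 rad, differently each time (strip thickness), so feel for it
- pump: Dishwasher drain pump, fixed: grey block 120 x 130 x 88 mm high, dark motor behind. Origin: centre of its underside on the island, z up. White stub along the pump's -x, level, axis 75 mm up, diameter 36 mm, from the block (x -60 mm) to its tip (x -130 mm), last 12 mm tapering to 28 mm. Black rubber strip of unknown thickness (0.5 to 4 mm) on the stub's +y side at the seat
- seat (a point): Where the ring's centre is when the clamp is fully home: on the stub's axis, 84 mm in front (-x) of the pump's origin, 75 mm above the island; axes as the pump's, and the clamp's x, y, z must lie along them as it slides on along +x. With its foot resting on the ledge the ring's centre is 0.7 mm below this point
- barb_tip (a point): Peak of the orange sprung barb on top of the stub, 103 mm in front of the pump's origin, 4.5 mm proud of the stub; the band pushes it down as it passes, which takes about 4 to 12 N along x, well before the shoulder is reached
- channel (a point): Middle of the ledge's outer (-x) end, 44.3 mm above the island: a level ledge under the stub, from 125 mm to 60 mm in front of the pump's origin, with two rails 6 mm tall and 32 mm apart (flared at the outer end) that take the clamp's foot
- shoulder: Blue collar, diameter 44 mm, at the root of the stub; origin: centre of its front (-x) face. The band's +x face must come up against it (it may stand back up to 6 mm), pushed with less than 25 N
- cradle: Fixed wooden block 100 x 90 x 30 mm with a 6 mm high rim on top around the clamp's foot, about 2 mm play; lift the clamp at least 10 mm to free it. Origin: centre of its underside
- can: Bystander: yellow drink can, diameter 62 mm, 120 mm tall; origin under its centre
- glass: Bystander: drinking glass, diameter 72 mm, 110 mm tall; origin under its centre
- screwdriver: Bystander: screwdriver lying along its x; origin under its centre
- small_band: Bystander: spare small band lying flat, diameter 32 mm, 12 mm high, does not fit; origin under its centre
- mug: Bystander: blue mug, diameter 80 mm, 95 mm tall, handle along its y; origin under its centre

How it is judged (in metres and radians):
On the way, in this order (a step that is already met when the one before it is completed fails the run):
1. the clamp is on the stub, past the barb and home against the shoulder (x of clamp in the frame of seat between -0.006 and 0.003 m and y of clamp in the frame of seat between -0.004 and 0.004 m and z of clamp in the frame of seat between -0.004 and 0.004 m and angle between the x axis of clamp and the x axis of seat, either way round below 0.2 rad and angle between clamp's own z axis and vertical below 0.2 rad), for 0.2 s.
2. the key has been turned until the shoe bears snugly (over 16 N) on the stub, the clamp still home (all of step 1 and contact force between shoe and pump above 16 N), for 0.2 s.
At the end, for the whole second after the job is handed in: the ring's centre is on the stub within 4 mm sideways and in height of the fully home place and no more than 6 mm short of the shoulder, its axis within 0.2 rad of the stub's and the clamp upright within 0.2 rad; the shoe clamps the stub with 16 to 55 N; the clamp is at rest and released (all of step 2 and contact force between shoe and pump below 55 N and linear speed of clamp below 0.02 m/s); the robot touches nothing.
It fails at once if the clamp is rammed against the shoulder (over 25 N) (contact force between clamp and shoulder above 25 N).
It fails at once if the screw is overtightened (shoe on the stub over 55 N) (contact force between shoe and pump above 55 N).
It fails at once if the robot strikes the pump (over 20 N) (contact force between any of the arm, the fingers and pump above 20 N).
It fails at once if a bystander is displaced by more than 20 mm (distance of any of can, glass, screwdriver, small_band, mug from where it was at the start of the episode above 0.02 m).
It also fails if it takes over 72 s, if anything falls off the work surface, if the arm or the gripper's body presses on something with over 40 N, if the wrist force passes 120 N, or if a joint passes its speed limit or range.

## Working session

There is one attempt and no reset: what is moved stays moved. The work goes in short steps, Python scripts to look and compute and a shell command to move; the robot and the scene stay as the last step left them, time stands still between calls to the robot, and variables do not carry over. Pictures are saved under pics/ and viewed, on a budget of 10 in all, crops included, one or two more only if the job needs it, and the job is handed in when it is done.

```bash
ls; mkdir -p pics; python3 - <<'E'
from cell import env, optics, order
import cv2,numpy as np
print(env.get_obs(), env.tip_reach)
for n in("top","side"):
    d=optics.read_camera(n); cv2.imwrite(f"pics/{n}0.png",d["frame"]); np.savez(f"/tmp/{n}0.npz",**d)
    print(n,d["fx"],d["cx"],d["cy"],d["R"].round(3).tolist(),(-d["R"].T@d["t"]).round(3))
E
```

```text
pics
{'time_s': 0.0, 'qpos': array([-63.36470108,  18.43968267,  -4.01408216,  83.17481798,
         1.29397953,  78.53932447,  -3.26036399]), 'joint_velocities': array([ 0.02510431,  0.01807807,  0.0310374 ,  0.03010104,  0.03293056,
        0.06686778, -0.02378021]), 'effort': array([-3.55806715e-04, -4.91296041e+01, -4.03811065e-01, -3.12521803e+01,
       -6.38586958e-02,  4.39503312e-02,  1.92426464e-04]), 'tool_pos': array([0.28304894, 0.58467686, 0.29115484]), 'tool_rot': array([1.79994872e+02, 1.08647287e-01, 6.41725010e+01]), 'force': array([0.62540716, 0.13303847, 0.02046484]), 'wrist_torque': array([-0.04141494,  0.01131925, -0.03542132]), 'grip_width': 0.08697242748821181} 0.0697
top 413.85202074910205 280.6944778047305 212.95261387163268 [[0.029, -1.0, -0.008], [-0.985, -0.027, -0.173], [0.172, 0.013, -0.985]] [ 0.261 -0.018  1.389]
side 394.171783918827 279.61434754881395 206.82723834523972 [[0.933, -0.36, 0.01], [-0.227, -0.61, -0.759], [0.279, 0.706, -0.651]] [ 0.204 -0.756  0.8  ]
```

View pics/top0.png

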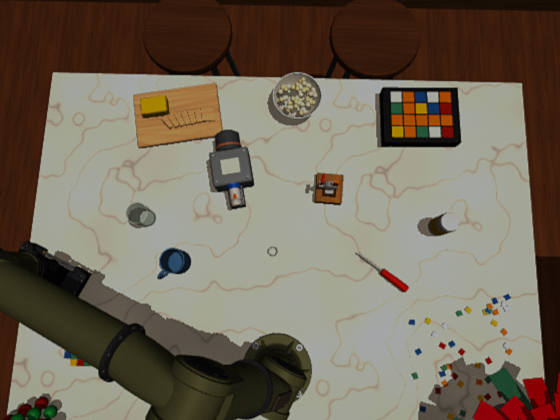

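View pics/side0.png

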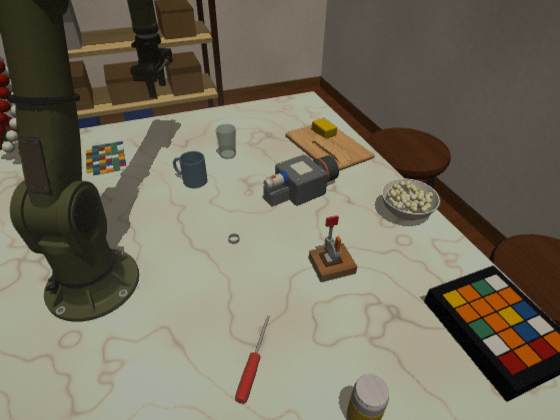

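```bash
cat > h.py <<'E'
import numpy as np,cv2
def cloud(d):
    z=d["z_map"]; v,u=np.mgrid[:z.shape[0],:z.shape[1]]
    P=np.stack([(u-d["cx"])/d["fx"]*z,(v-d["cy"])/d["fy"]*z,z],-1)
    return (P-d["t"])@d["R"]
def load(n): return dict(np.load(f"/tmp/{n}0.npz"))
def proj(d,X):
    c=d["R"]@np.array(X)+d["t"]; return c[0]/c[2]*d["fx"]+d["cx"],c[1]/c[2]*d["fy"]+d["cy"]
def ray(d,u,v,z):
    o=-d["R"].T@d["t"]; r=d["R"].T@np.array([(u-d["cx"])/d["fx"],(v-d["cy"])/d["fy"],1]); return o+r*(z-o[2])/r[2]
E
python3 - <<'E'
from h import *
for n,(a,b,c,e) in (("top",(200,125,360,225)),("side",(250,145,370,285))):
    d=load(n); P=cloud(d); print(n)
    hsv=cv2.cvtColor(d["frame"],cv2.COLOR_BGR2HSV)
    sub=np.zeros(hsv.shape[:2],bool); sub[b:e,a:c]=1
    def rep(name,m):
        q=P[m]
        if len(q): print(name,len(q),"med",np.median(q,0).round(4),"min",q.min(0).round(3),"max",q.max(0).round(3))
        return q
    H,S,V=[hsv[...,i].astype(int) for i in range(3)]
    Z=P[...,2]
    for nm,zl,zh in(("padtop",.082,.094),("cradletop",.027,.038)):
        m=sub&(Z>zl)&(Z<zh); k,l,st,_=cv2.connectedComponentsWithStats(m.astype(np.uint8))
        for i in range(1,k):
            if st[i,4]>60:
                q=rep(nm,l==i); r=cv2.minAreaRect((q[:,:2]*1000).astype(np.float32)); print("   rect",np.round(r[0],1),np.round(r[1],1),round(r[2],1))
    red=(H<6)|(H>174)
    rep("red",sub&red&(S>150)&(V>80)&(Z>.08))
    rep("orange",sub&(H>=8)&(H<20)&(S>170)&(V>120)&(Z>.05))
    rep("blue",sub&(H>100)&(H<125)&(S>120)&(Z>.05))
    rep("white",sub&(S<40)&(V>150)&(Z>.06)&(Z<.11))
    im=cv2.resize(d["frame"][b:e,a:c],None,fx=5,fy=5,interpolation=cv2.INTER_CUBIC) if n=="top" else cv2.resize(d["frame"][b:e,a:c],None,fx=4,fy=4,interpolation=cv2.INTER_CUBIC)
    cv2.imwrite(f"pics/{n}crop.png",im)
E
```

```text
top
padtop 1716 med [0.6439 0.1706 0.0888] min [0.511 0.098 0.082] max [0.765 0.241 0.094]
   rect [637.7 168.4] [253.9 129. ] 11.4
cradletop 495 med [ 0.5776 -0.1608  0.0313] min [ 0.54  -0.204  0.027] max [ 0.643 -0.113  0.038]
   rect [ 591.2 -159.2] [ 89.7 100.9] 87.0
red 19 med [ 0.591  -0.129   0.1486] min [ 0.578 -0.132  0.147] max [ 0.604 -0.126  0.153]
orange 41 med [0.5932 0.1501 0.094 ] min [ 0.532 -0.179  0.082] max [0.723 0.199 0.122]
blue 62 med [0.5737 0.1545 0.0938] min [ 0.261 -0.018  0.058] max [0.587 0.177 1.389]
white 275 med [0.6373 0.1656 0.0906] min [0.515 0.139 0.083] max [0.667 0.199 0.104]
side
padtop 1207 med [0.6382 0.1601 0.0885] min [0.51  0.094 0.082] max [0.763 0.238 0.094]
   rect [637.1 167.6] [256.1 130.8] 11.5
cradletop 186 med [0.8312 0.2999 0.0315] min [0.799 0.256 0.027] max [0.868 0.353 0.038]
   rect [835.5 307.8] [ 54.  101.8] 10.7
cradletop 170 med [0.5922 0.1152 0.0329] min [0.513 0.093 0.027] max [0.709 0.17  0.038]
   rect [604.7 119.3] [ 53.6 202. ] 75.9
cradletop 773 med [ 0.5777 -0.1754  0.0309] min [ 0.538 -0.207  0.027] max [ 0.641 -0.114  0.038]
   rect [ 589.2 -161.5] [ 91.3 100. ] 86.3
red 93 med [ 0.5912 -0.1322  0.1362] min [ 0.577 -0.135  0.117] max [ 0.606 -0.129  0.149]
orange 24 med [ 0.5901 -0.0122  0.1057] min [ 0.204 -0.756  0.069] max [0.724 0.178 0.8  ]
blue 55 med [0.576  0.1423 0.0899] min [0.566 0.133 0.069] max [0.586 0.161 0.101]
white 211 med [0.6312 0.1584 0.0896] min [ 0.514 -0.13   0.075] max [0.666 0.198 0.096]
```

View pics/topcrop.png

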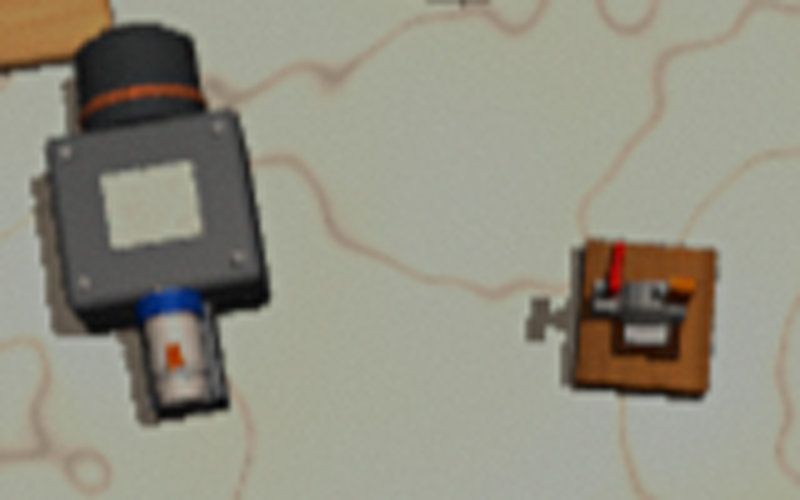

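View pics/sidecrop.png

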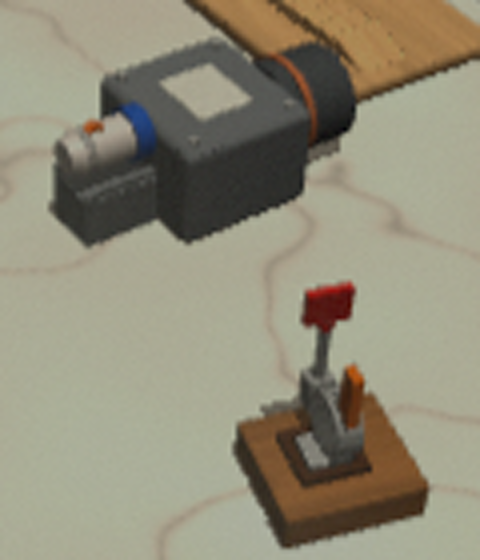

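```bash
python3 - <<'E'
from h import *
for n,(a,b,c,e) in (("top",(200,125,360,225)),("side",(250,145,370,285))):
    d=load(n); P=cloud(d); print(n)
    hsv=cv2.cvtColor(d["frame"],cv2.COLOR_BGR2HSV); H,S,V=[hsv[...,i].astype(int) for i in range(3)]
    sub=np.zeros(hsv.shape[:2],bool); sub[b:e,a:c]=1
    Z=P[...,2]
    yaw=np.radians(11.4); 
    for it in range(3):
        ex=np.array([np.cos(yaw),np.sin(yaw)]); ey=np.array([-ex[1],ex[0]])
        X=(P[...,:2]-[.645,.169])@ex; Y=(P[...,:2]-[.645,.169])@ey
        m=sub&(abs(Z-.0885)<.004)&(X>-.066)&(X<.058)&(abs(Y)<.08)
        # wide part only
        q=P[m]; r=cv2.minAreaRect((q[:,:2]*1000).astype(np.float32))
        yaw=np.radians(r[2] if r[2]<45 else r[2]-90)
    print("block",r, "X range",X[m].min(),X[m].max(),"Y",Y[m].min(),Y[m].max(),np.median(q[:,2]))
    # y mid & x edges by rows
    for x in (-.04,-.02,0,.02,.04):
        s=m&(abs(X-x)<.006); print("  Ymid at",x,((Y[s].max()+Y[s].min())/2).round(4),(Y[s].max()-Y[s].min()).round(4))
    # stub
    st=sub&(X>-.13)&(X<-.066)&(Z>.06)&(abs(Y)<.022)
    for x in (-.12,-.11,-.1,-.09,-.08):
        s=st&(abs(X-x)<.005)&(Z>.075); i=np.argsort(-Z[s])[:8]
        print("  stub",x,"Y",Y[s].min().round(4),Y[s].max().round(4),"ztop",Z[s][i].mean().round(4),"Yridge",Y[s][i].mean().round(4))
    cr=sub&(P[...,1]<-.1)&(P[...,1]>-.22)&(Z>.04)
    rd=cr&((H<6)|(H>172))&(S>150)&(Z>.115); q=P[rd]; 
    k=cv2.fitLine((q[:,:2]*1000).astype(np.float32),cv2.DIST_L2,0,.01,.01).ravel(); print("red line",k, q.min(0),q.max(0), np.degrees(np.arctan2(k[1],k[0])))
    og=cr&(H>=7)&(H<22)&(S>180)&(Z>.07); q=P[og]; print("orange",len(q),np.median(q,0),q.min(0),q.max(0))
    vv,uu=np.nonzero(og); print("px",uu.mean(),vv.mean(),uu.min(),uu.max(),vv.min(),vv.max())
    bl=cr&~rd&~og&(Z>.075); q=P[bl]; print("rest",len(q),q.min(0),q.max(0),np.median(q,0))
    print("proj lug top",proj(d,[.589,-.1745,.117]),"key",proj(d,[.591,-.1295,.148]), "barb tip", proj(d,[.645-.103*ex[0],.169-.103*ex[1],.0975]))
E
```

```text
top
block ((641.7344970703125, 169.09515380859375), (122.00736236572266, 128.96363830566406), 11.540719032287598) X range -0.06418411099635332 0.057823279715554 Y -0.06373529649985357 0.06522832972683698 0.08894292573388207
  Ymid at -0.04 -0.0 0.1262
  Ymid at -0.02 0.0002 0.1257
  Ymid at 0 0.0019 0.1238
  Ymid at 0.02 -0.0002 0.126
  Ymid at 0.04 0.0014 0.1263
  stub -0.12 Y -0.0161 0.0189 ztop 0.0961 Yridge 0.0019
  stub -0.11 Y -0.0157 0.0183 ztop 0.0973 Yridge -0.0002
  stub -0.1 Y -0.0162 0.0165 ztop 0.0956 Yridge 0.0005
  stub -0.09 Y -0.0152 0.0207 ztop 0.0976 Yridge 0.0043
  stub -0.08 Y -0.0203 0.0218 ztop 0.0983 Yridge 0.0039
red line [ 9.9574667e-01 -9.2133343e-02  5.8994318e+02 -1.2842198e+02] [ 0.57755209 -0.13214939  0.13021883] [ 0.60401714 -0.12576869  0.15269028] -5.2863483
orange 30 [ 0.58897239 -0.17306798  0.11641082] [ 0.58515134 -0.18112032  0.07307954] [ 0.6028589  -0.12478617  0.1515148 ]
px 333.6666666666667 181.36666666666667 321 338 174 185
rest 63 [ 0.5778451  -0.17500944  0.07519189] [ 0.60783252 -0.12371833  0.14690814] [ 0.58898835 -0.1546818   0.0828
[... 851 characters left out ...]
0.0977 Yridge -0.002
red line [ 9.9615204e-01 -8.7642156e-02  5.9122845e+02 -1.3214433e+02] [ 0.57645859 -0.13541355  0.11713417] [ 0.60630203 -0.12894423  0.14910693] -5.027976
orange 41 [ 0.58790809 -0.18092933  0.10345319] [ 0.58445496 -0.18355824  0.07713096] [ 0.59153608 -0.16954539  0.1194834 ]
px 338.0243902439024 243.46341463414635 336 340 237 251
rest 132 [ 0.57501458 -0.18330997  0.07517294] [ 0.60838283 -0.12398437  0.15026525] [ 0.58715926 -0.14942496  0.09303561]
proj lug top (np.float64(338.11966609342045), np.float64(237.91753834530624)) key (np.float64(331.7206121157003), np.float64(216.72953750961665)) barb tip (np.float64(274.44045992871236), np.float64(174.95288898908706))
```

```bash
cat > go.py <<'E'
# print tool-frame shift (cm) and yaw turn (rad) to a target TCP x y z yaw
import sys,numpy as np
from scipy.spatial.transform import Rotation as Ro
from cell import env
def rel(p,yaw):
    o=env.get_obs(); R=Ro.from_euler("xyz",o["tool_rot"],degrees=True)
    T=Ro.from_euler("xyz",[180,0,yaw],degrees=True)
    print("t",round(o["time_s"],2),"pos",o["tool_pos"].round(4),"rot",o["tool_rot"].round(2),"F",o["force"].round(2),"M",o["wrist_torque"].round(3),"w",round(o["grip_width"],4),"q7",round(o["qpos"][6],1))
    print("shift cm",(R.inv().apply(np.array(p)-o["tool_pos"])*100).round(2),"turn",(R.inv()*T).as_rotvec().round(3))
if __name__=="__main__":
    a=[float(x) for x in sys.argv[1:]]; rel(a[:3],a[3])
E
python3 -m creep '[[-3.24,3.57,0,0,0,0,1],[-3.24,3.57,0,0,0,0,1],[-3.24,3.57,0,0,0,0,1],[-3.24,3.57,0,0,0,0,1],[-3.24,3.57,0,0,0,0,1],[-3.24,3.57,0,0,0,0,1],[-3.24,3.57,0,0,0,0,1],[-3.24,3.57,0,0,0,0,1],[-3.24,3.57,0,0,0,0,1],[-3.24,3.57,0,0,0,0,1],[-3.24,3.57,0,0,0,0,1],[-3.24,3.57,0,0,0,0,1],[-3.24,3.57,0,0,0,0,1],[-3.24,3.57,0,0,0,0,1]]'
python3 go.py .5885 -.1745 .24 -4
python3 - <<'E'
from h import *
for n,(a,b,c,e) in (("top",(200,125,360,225)),("side",(250,145,370,285))):
    d=load(n); P=cloud(d); yaw=np.radians(11.4); ex=np.array([np.cos(yaw),np.sin(yaw)]); ey=np.array([-ex[1],ex[0]])
    sub=np.zeros(P.shape[:2],bool); sub[b:e,a:c]=1
    Z=P[...,2];X=(P[...,:2]-[.645,.169])@ex; Y=(P[...,:2]-[.645,.169])@ey
    m=sub&(abs(Z-.0885)<.004)&(abs(Y)>.048)&(abs(Y)<.062)
    for s in(1,-1):
        q=X[m&(Y*s>0)&(X>-.08)&(X<.08)]; print(n,"x range",q.min(),q.max())
    s=sub&(Z>.07)&(abs(Y)<.01)&(X<-.1)&(X>-.16); print("tip",X[s].min())
E
```

```text
time_s: 1.5
tool_pos: [0.5397, -0.0561, 0.2844]
tool_rot: [-179.6, 0.3, 65.1]
force: [1.0, 0.2, -0.0]
grip_width: 0.087
t 1.5 pos [ 0.5397 -0.0561  0.2844] rot [-179.62    0.29   65.14] F [ 0.97  0.23 -0.01] M [ 0.059 -0.074 -0.005] w 0.087 q7 70.9
shift cm [-8.67  9.43  4.42] turn [-0.003  0.008  1.207]
top x range -0.06346445461067055 0.05204214885358415
top x range -0.06253619808641073 0.05383090140819504
tip -0.13425333057366973
side x range -0.06297435818833544 0.05213269944234844
side x range -0.06640697747592156 0.053197259044154066
tip -0.13623529391538433
```

```bash
python3 -m creep '[[-3,3.2,0,0,0,0,1],[-3,3.2,0,0,0,0,1],[-2,2.2,0,0,0,0,1],[0,0,0,0,0,0.148,1],[0,0,0,0,0,0.148,1],[0,0,0,0,0,0.148,1],[0,0,0,0,0,0.148,1],[0,0,0,0,0,0.148,1],[0,0,0,0,0,0.148,1],[0,0,0,0,0,0.148,1],[0,0,0,0,0,0.148,1],[0,0,0,0,0,0,1],[0,0,0,0,0,0,1]]'
python3 go.py .5885 -.1745 .24 -4; python3 - <<'E'
import cv2
from cell import optics
a=optics.read_camera("top")["frame"][140:230,270:390]; b=optics.read_camera("side")["frame"][165:285,270:390]
cv2.imwrite("pics/c1.png",cv2.hconcat([cv2.resize(a,(400,300)),cv2.resize(b,(400,400))[50:350]]))
E
```

```text
time_s: 2.8
tool_pos: [0.582, -0.1804, 0.2778]
tool_rot: [179.5, 1.1, -3.8]
force: [1.1, -0.2, -1.0]
grip_width: 0.0871
t 2.8 pos [ 0.582  -0.1804  0.2778] rot [179.51   1.06  -3.82] F [ 1.12 -0.2  -1.  ] M [-0.09   0.055  0.005] w 0.0871 q7 20.3
shift cm [ 0.68 -0.66  3.76] turn [0.009 0.018 0.003]
```

```bash
python3 -m creep '[[0.35,-0.33,1.5,0.009,0.018,0.003,1],[0.35,-0.33,2,0,0,0,1],[0,0,0,0,0,0,1],[0,0,0,0,0,0,1]]'
python3 go.py .5885 -.1745 .156 -4
```

```text
time_s: 3.3
tool_pos: [0.5896, -0.1749, 0.2431]
tool_rot: [-179.9, -0.1, -3.7]
force: [-1.0, 0.2, 0.2]
grip_width: 0.0867
t 3.3 pos [ 0.5896 -0.1749  0.2431] rot [-1.7995e+02 -1.3000e-01 -3.6800e+00] F [-1.    0.23  0.2 ] M [-0.144  0.069  0.057] w 0.0867 q7 21.1
shift cm [-0.13 -0.02  8.71] turn [-0.001 -0.002  0.006]
```

```bash
python3 -m creep '[[-0.1,0,2,0,0,0,1],[0,0,2.2,0,0,0,1],[0,0,2,0,0,0,0.6],[0,0,1.5,0,0,0,0.4],[0,0,0.9,0,0,0,0.3],[0,0,0,0,0,0,0.3],[0,0,0,0,0,0,0.3]]' 15
python3 go.py .5885 -.1745 .156 -4; python3 - <<'E'
import cv2
from cell import optics
a=optics.read_camera("top")["frame"][140:230,270:390]; b=optics.read_camera("side")["frame"][165:285,270:390]
cv2.imwrite("pics/c1.png",cv2.hconcat([cv2.resize(a,(400,300)),cv2.resize(b,(400,400))[50:350]]))
E
```

```text
time_s: 4.0
tool_pos: [0.5921, -0.177, 0.1612]
tool_rot: [180.0, -0.7, -3.5]
force: [-0.1, 0.4, -0.5]
grip_width: 0.055
t 4.0 pos [ 0.5921 -0.177   0.1612] rot [179.99  -0.68  -3.49] F [-0.08  0.42 -0.47] M [-0.038  0.061  0.01 ] w 0.055 q7 24.1
shift cm [-0.38 -0.23  0.52] turn [ 0.    -0.012  0.009]
```

View pics/c1.png

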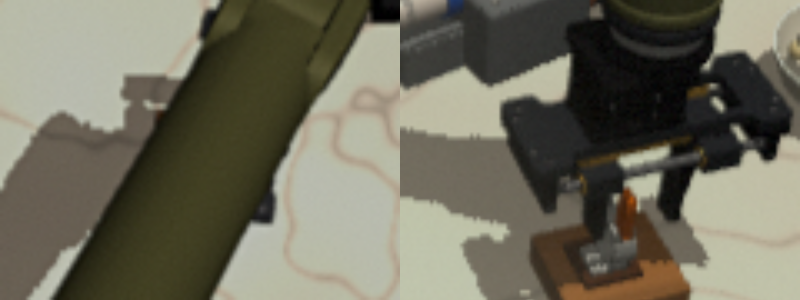

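```bash
python3 -m creep '[[-0.38,-0.2,0.5,0,-0.012,0,0.3],[0,0,0,0,0,0,0.2],[0,0,0,0,0,0,0.2],[0,0,0,0,0,0,0.2]]' 15
python3 go.py .588 -.1745 .156 -4
```

```text
time_s: 4.5
tool_pos: [0.5892, -0.1746, 0.1578]
tool_rot: [-180.0, -0.1, -3.5]
force: [0.4, -0.0, -0.6]
grip_width: 0.0197
t 4.5 pos [ 0.5892 -0.1746  0.1578] rot [-1.7999e+02 -1.2000e-01 -3.4600e+00] F [ 0.4  -0.01 -0.56] M [-0.094  0.078 -0.023] w 0.0197 q7 23.9
shift cm [-0.12 -0.    0.18] turn [-0.    -0.002  0.009]
```

```bash
python3 -m creep '[[-0.1,0,0.18,0,0,0,0.15],[0,0,0,0,0,0,0],[0,0,0,0,0,0,0],[0,0,0,0,0,0,0],[0,0,0,0,0,0,0]]' 30
python3 go.py .588 -.1745 .156 -4
```

```text
time_s: 5.0
tool_pos: [0.5884, -0.1747, 0.1561]
tool_rot: [180.0, -0.2, -3.5]
force: [-0.1, -0.2, -0.1]
grip_width: 0.0077
t 5.0 pos [ 0.5884 -0.1747  0.1561] rot [ 1.7999e+02 -1.7000e-01 -3.4600e+00] F [-0.06 -0.24 -0.11] M [-0.091  0.018 -0.038] w 0.0077 q7 24.0
shift cm [-0.04 -0.02  0.01] turn [ 0.    -0.003  0.009]
```

```bash
python3 -m creep '[[0,0,-1,0,0,0,0],[0,0,-2,0,0,0,0],[0,0,-3,0,0,0,0],[0,0,-3.5,0,0,0,0],[-1.5,-3.6,0,0,0,0,0],[-1.5,-3.6,0,0,0,0,0],[-1.5,-3.6,0,0,0,0,0],[-1.5,-3.6,0,0,0,0,0],[-1.5,-3.6,0,0,0,0,0],[-1.5,-3.6,0,0,0,0,0],[0,0,0,0,0,-0.13,0],[0,0,0,0,0,-0.13,0],[0,0,0,0,0,0,0],[0,0,0,0,0,0,0]]'
python3 go.py .4861 .1227 .171 11.4
```

```text
time_s: 6.4
tool_pos: [0.5051, 0.0518, 0.2591]
tool_rot: [179.9, 0.1, 11.4]
force: [0.3, -0.2, -1.6]
grip_width: 0.0078
t 6.4 pos [0.5051 0.0518 0.2591] rot [1.7994e+02 8.0000e-02 1.1410e+01] F [ 0.32 -0.18 -1.59] M [-0.109 -0.031 -0.037] w 0.0078 q7 3.7
shift cm [-0.45 -7.34  8.8 ] turn [0.001 0.001 0.   ]
```

```bash
python3 -m creep '[[-0.15,-2.4,0,0,0,0,0],[-0.15,-2.4,2,0,0,0,0],[-0.15,-2.4,2,0,0,0,0],[0,0,2,0,0,0,0],[0,0,0,0,0,0,0],[0,0,0,0,0,0,0]]'
python3 go.py .4861 .1227 .171 11.4; python3 - <<'E'
import cv2,numpy as np
from cell import optics
from h import *
ims=[]
for n in("top","side"):
    d=optics.read_camera(n); np.savez(f"/tmp/{n}1.npz",**d)
    if n=="top": ims.append(cv2.resize(d["frame"][130:250,180:300],(400,400)))
    else: ims.append(cv2.resize(d["frame"][110:230,200:320],(400,400)))
cv2.imwrite("pics/c2.png",cv2.hconcat(ims))
E
```

```text
time_s: 7.0
tool_pos: [0.4884, 0.1189, 0.1996]
tool_rot: [179.9, -0.1, 10.0]
force: [-0.1, -0.8, -1.7]
grip_width: 0.0079
t 7.0 pos [0.4884 0.1189 0.1996] rot [ 1.7987e+02 -9.0000e-02  9.9700e+00] F [-0.14 -0.8  -1.7 ] M [-0.124 -0.026  0.017] w 0.0079 q7 -4.4
shift cm [-0.17 -0.42  2.86] turn [ 0.002 -0.002 -0.025]
```

View pics/c2.png

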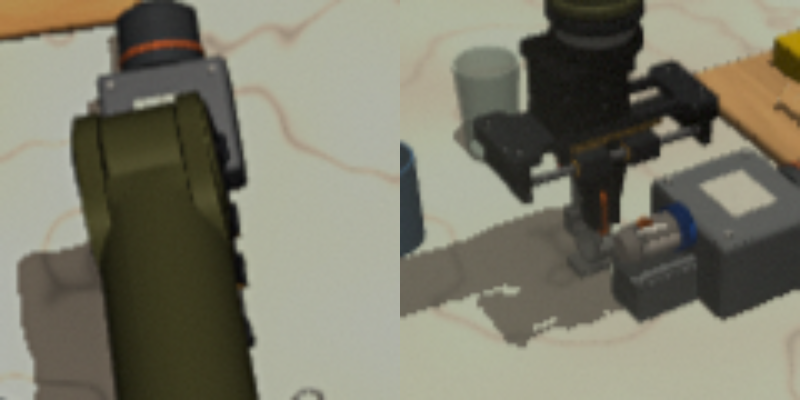

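```bash
python3 -m creep '[[-0.17,-0.42,1,0,0,-0.025,0],[0,0,1,0,0,0,0],[0,0,0.4,0,0,0,0],[0,0,0,0,0,0,0]]'
python3 go.py .4861 .1227 .171 11.4; python3 - <<'E'
from h import *
from cell import optics
d=optics.read_camera("side"); P=cloud(d); hsv=cv2.cvtColor(d["frame"],cv2.COLOR_BGR2HSV); H,S,V=[hsv[...,i].astype(int) for i in range(3)]
ex=np.array([.9803,.1977]); ey=np.array([-.1977,.9803]); Z=P[...,2]
X=(P[...,:2]-[.6401,.168])@ex; Y=(P[...,:2]-[.6401,.168])@ey
m=(H>=3)&(H<22)&(S>150)&(X<-.13)&(X>-.2)&(abs(Y)<.05)&(Z>.06)&(Z<.16)
for n,A in(("X",X),("Y",Y),("Z",Z)): print(n,A[m].min(),np.median(A[m]),A[m].max(),m.sum())
m=(X<-.13)&(X>-.2)&(abs(Y)<.05)&(Z>.03)&(Z<.1)
for z in np.arange(.04,.1,.005):
    s=m&(abs(Z-z)<.0025)
    if s.any(): print(z.round(3),s.sum(),X[s].min().round(4),X[s].max().round(4),Y[s].min().round(4),Y[s].max().round(4))
E
```

```text
time_s: 7.5
tool_pos: [0.4876, 0.1217, 0.176]
tool_rot: [179.9, -0.3, 11.3]
force: [-0.7, 0.1, -2.1]
grip_width: 0.0072
t 7.5 pos [0.4876 0.1217 0.176 ] rot [179.94  -0.33  11.33] F [-0.68  0.1  -2.15] M [-0.077  0.079 -0.001] w 0.0072 q7 -2.6
shift cm [-0.13 -0.13  0.5 ] turn [ 0.001 -0.006 -0.001]
X -0.1621843310718539 -0.15815324541010925 -0.15544314723810815 19
Y -0.02492926593060046 -0.021974567458439915 -0.017993547119563705 19
Z 0.09788297096570366 0.12510218128888698 0.13869460752792553 19
0.05 5 -0.1794 -0.1513 -0.0154 0.0099
0.055 21 -0.1813 -0.1519 -0.0164 0.0096
0.06 34 -0.1808 -0.1522 -0.017 0.0121
0.065 24 -0.1777 -0.1302 -0.0178 0.0365
0.07 28 -0.1687 -0.1303 -0.0224 0.0349
0.075 20 -0.1681 -0.1305 -0.0249 0.0352
0.08 16 -0.1687 -0.1301 -0.0237 0.0335
0.085 18 -0.1682 -0.1303 -0.0236 0.0342
0.09 20 -0.1697 -0.1513 -0.0219 0.0388
0.095 14 -0.1698 -0.1527 -0.0192 0.0355
```

```bash
python3 -m creep '[[0,-0.13,0.45,0,-0.006,0,0],[0,0,0,0,0,0,0],[0,0,0,0,0,0,0]]'
python3 go.py .4861 .1227 .171 11.4
```

```text
time_s: 7.85
tool_pos: [0.4878, 0.1231, 0.1717]
tool_rot: [179.9, -0.0, 11.3]
force: [0.4, 0.6, -1.7]
grip_width: 0.0076
t 7.85 pos [0.4878 0.1231 0.1717] rot [ 1.7994e+02 -1.0000e-02  1.1310e+01] F [ 0.42  0.61 -1.73] M [-0.084 -0.01   0.018] w 0.0076 q7 -2.4
shift cm [-0.18  0.    0.07] turn [ 0.001 -0.    -0.001]
```

```bash
python3 -m creep '[[0.5,0,0.03,0,0,0,0],[0.5,0,0,0,0,0,0],[0.5,0,0,0,0,0,0],[0.5,0,0,0,0,0,0],[0.5,0,0,0,0,0,0],[0,0,0,0,0,0,0]]'
python3 go.py .5596 .1375 .171 11.4
```

```text
time_s: 8.45
tool_pos: [0.5155, 0.1288, 0.172]
tool_rot: [179.9, -0.1, 11.3]
force: [-0.6, -0.3, -2.0]
grip_width: 0.0078
t 8.45 pos [0.5155 0.1288 0.172 ] rot [ 1.7994e+02 -1.2000e-01  1.1330e+01] F [-0.64 -0.28 -1.98] M [-0.077  0.038  0.013] w 0.0078 q7 -0.3
shift cm [4.5  0.01 0.11] turn [ 0.001 -0.002 -0.001]
```

```bash
python3 -m creep '[[0.3,0,0.1,0,0,0,0],[0.3,0,0,0,0,0,0],[0.3,0,0,0,0,0,0]]'; python3 -m creep '[[0.3,0,0,0,0,0,0],[0.3,0,0,0,0,0,0]]'
python3 go.py .5596 .1375 .171 11.4
```

```text
time_s: 8.75
tool_pos: [0.5239, 0.13, 0.1706]
tool_rot: [179.9, 0.1, 11.3]
force: [-5.1, -3.2, 2.6]
grip_width: 0.008
time_s: 8.95
tool_pos: [0.5267, 0.1299, 0.1704]
tool_rot: [179.9, 0.7, 11.3]
force: [-10.4, -2.1, 7.7]
grip_width: 0.0081
t 8.95 pos [0.5267 0.1299 0.1704] rot [179.9    0.66  11.33] F [-10.39  -2.08   7.75] M [-0.444  2.393  0.178] w 0.0081 q7 0.8
shift cm [ 3.38 -0.1  -0.1 ] turn [ 0.002  0.012 -0.001]
```

```bash
python3 -m creep '[[0.4,-0.05,-0.03,0,0.01,0,0],[0.4,0,0,0,0,0,0]]'; python3 go.py .5596 .1375 .171 11.4;python3 -m creep '[[0.4,0,0,0,0,0,0],[0.4,0,0,0,0,0,0]]'
python3 go.py .5596 .1375 .171 11.4
```

```text
time_s: 9.15
tool_pos: [0.5279, 0.1301, 0.1703]
tool_rot: [179.9, 1.2, 11.3]
force: [-11.2, -3.7, 11.0]
grip_width: 0.0078
t 9.15 pos [0.5279 0.1301 0.1703] rot [179.95   1.22  11.34] F [-11.24  -3.72  10.97] M [-0.512  2.871  0.167] w 0.0078 q7 1.2
shift cm [ 3.25 -0.1  -0.14] turn [ 0.001  0.021 -0.001]
time_s: 9.35
tool_pos: [0.5297, 0.1303, 0.1703]
tool_rot: [-180.0, 2.3, 11.4]
force: [-12.0, -3.1, 9.5]
grip_width: 0.0075
t 9.35 pos [0.5297 0.1303 0.1703] rot [-179.96    2.26   11.36] F [-11.99  -3.07   9.48] M [-0.68   2.793  0.17 ] w 0.0075 q7 1.7
shift cm [ 3.07 -0.12 -0.19] turn [-0.001  0.039 -0.001]
```

```bash
python3 -m creep '[[0.2,-0.1,-0.1,0,0.04,0,0],[0.2,0,-0.05,0,0.04,0,0]]'; python3 go.py .5596 .1375 .171 11.4
```

```text
time_s: 9.55
tool_pos: [0.5316, 0.1309, 0.1715]
tool_rot: [180.0, -1.9, 11.3]
force: [-9.6, -2.1, 4.5]
grip_width: 0.0076
t 9.55 pos [0.5316 0.1309 0.1715] rot [179.99  -1.95  11.35] F [-9.63 -2.06  4.52] M [-0.465  2.332  0.22 ] w 0.0076 q7 0.4
shift cm [ 2.87 -0.09  0.15] turn [ 0.    -0.034 -0.001]
```

```bash
python3 -m creep '[[0.4,-0.05,0,0,-0.02,0,0],[0.4,0,0,0,0,0,0]]'; python3 go.py .5596 .1375 .171 11.4;  python3 -m creep '[[0.4,0,0,0,0.01,0,0],[0.4,0,0,0,0.01,0,0]]'; python3 go.py .5596 .1375 .171 11.4
```

```text
time_s: 9.75
tool_pos: [0.5366, 0.1322, 0.1721]
tool_rot: [-179.9, -0.5, 11.4]
force: [-3.1, 0.2, 0.7]
grip_width: 0.0079
t 9.75 pos [0.5366 0.1322 0.1721] rot [-179.93   -0.46   11.36] F [-3.09  0.2   0.75] M [-0.07   1.012  0.095] w 0.0079 q7 1.2
shift cm [ 2.36 -0.07  0.13] turn [-0.001 -0.008 -0.001]
time_s: 9.95
tool_pos: [0.5441, 0.1342, 0.1722]
tool_rot: [-179.9, -1.5, 11.4]
force: [-5.0, -0.3, 1.9]
grip_width: 0.0079
t 9.95 pos [0.5441 0.1342 0.1722] rot [-179.87   -1.53   11.38] F [-4.97 -0.26  1.87] M [-0.31   1.13   0.122] w 0.0079 q7 1.4
shift cm [ 1.58 -0.02  0.17] turn [-0.002 -0.027 -0.   ]
```

Past the barb. Continue in small steps towards the shoulder.

```bash
python3 -m creep '[[0.3,0,0.05,0,-0.02,0,0],[0.3,0,0,0,0,0,0],[0.25,0,0,0,0,0,0]]'; python3 go.py .5596 .1375 .171 11.4;  python3 -m creep '[[0.2,0,0,0,0,0,0],[0.15,0,0,0,0,0,0]]'; python3 go.py .5596 .1375 .171 11.4
```

```text
time_s: 10.25
tool_pos: [0.5538, 0.1361, 0.1724]
tool_rot: [-179.9, -0.4, 11.4]
force: [-1.7, 0.1, -0.0]
grip_width: 0.0079
t 10.25 pos [0.5538 0.1361 0.1724] rot [-179.87   -0.43   11.38] F [-1.7   0.13 -0.02] M [-0.221  0.478  0.009] w 0.0079 q7 2.3
shift cm [ 0.59 -0.02  0.14] turn [-0.002 -0.007 -0.   ]
time_s: 10.45
tool_pos: [0.5586, 0.1368, 0.1721]
tool_rot: [-179.9, -0.5, 11.4]
force: [-1.6, -0.9, -0.4]
grip_width: 0.0073
t 10.45 pos [0.5586 0.1368 0.1721] rot [-179.92   -0.52   11.38] F [-1.63 -0.92 -0.39] M [-0.252  0.386  0.06 ] w 0.0073 q7 2.5
shift cm [ 0.11 -0.05  0.11] turn [-0.001 -0.009 -0.   ]
```

```bash
python3 -m creep '[[0.1,0,0,0,-0.005,0,0],[0.1,0,0,0,0,0,0]]';  python3 -m creep '[[0.1,0,0,0,0,0,0],[0.1,0,0,0,0,0,0]]'; python3 go.py .5596 .1375 .171 11.4
```

```text
time_s: 10.65
tool_pos: [0.5608, 0.137, 0.1719]
tool_rot: [-179.9, -0.2, 11.4]
force: [-1.6, -0.6, 0.8]
grip_width: 0.0078
time_s: 10.85
tool_pos: [0.5621, 0.1372, 0.1718]
tool_rot: [-179.9, -0.1, 11.4]
force: [-5.1, -1.9, 4.0]
grip_width: 0.0079
t 10.85 pos [0.5621 0.1372 0.1718] rot [-1.7995e+02 -8.0000e-02  1.1360e+01] F [-5.08 -1.86  4.02] M [-0.421  1.26   0.098] w 0.0079 q7 2.9
shift cm [-0.24 -0.08  0.08] turn [-0.001 -0.001 -0.001]
```

```bash
python3 -m creep '[[0.12,0,0,0,0,0,0],[0.12,0,0,0,0,0,0]]';  python3 -m creep '[[0,0,0.08,0,0,0,0],[0,0,0,0,0,0,0.1],[0,0,0,0,0,0,0.25],[0,0,0,0,0,0,0.35],[0,0,0,0,0,0,0.5]]'; python3 go.py .5596 .1375 .171 11.4
python3 - <<'E'
from h import *
from cell import optics
d=optics.read_camera("side"); cv2.imwrite("pics/c3.png",cv2.resize(d["frame"][130:230,230:350],(720,600)))
E
```

```text
time_s: 11.05
tool_pos: [0.5626, 0.1372, 0.1718]
tool_rot: [-179.9, 0.2, 11.4]
force: [-5.8, -1.9, 3.5]
grip_width: 0.0077
time_s: 11.55
tool_pos: [0.5645, 0.1382, 0.1724]
tool_rot: [-179.8, -0.1, 11.4]
force: [0.9, 0.3, -0.2]
grip_width: 0.0252
t 11.55 pos [0.5645 0.1382 0.1724] rot [-1.7984e+02 -1.0000e-01  1.1370e+01] F [ 0.87  0.3  -0.23] M [-0.053  0.009  0.019] w 0.0252 q7 3.0
shift cm [-0.5  -0.03  0.14] turn [-0.003 -0.002 -0.   ]
```

View pics/c3.png

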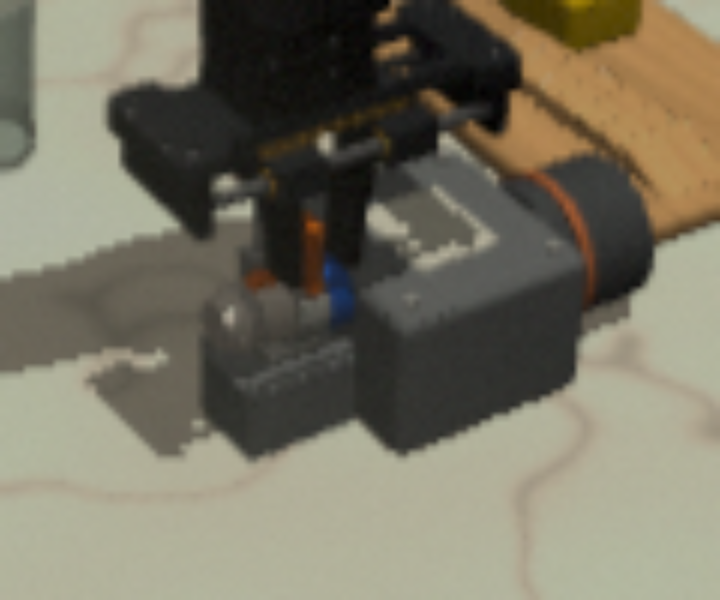

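```bash
python3 -m creep '[[-0.1,0,-0.5,0,0,0,0.7],[0,0,-2,0,0,0,0.9],[0,0,-4,0,0,0,1],[0,0,-4,0,0,0,1],[0,0,0,0,0,-0.148,1],[0,0,0,0,0,-0.148,1],[0,0,0,0,0,-0.148,1],[0,0,0,0,0,-0.148,1],[0,0,0,0,0,-0.148,1],[0,0,0,0,0,-0.148,1],[0,0,0,0,0,-0.148,1],[0,0,0,0,0,-0.148,1],[0,0,0,0,0,-0.148,1],[0,0,0,0,0,-0.148,1],[0,0,0,0,0,-0.09,1],[0,0,0,0,0,0,1]]'
python3 go.py .5537 .1813 .201 99
python3 - <<'E'
from h import *
from cell import optics
d=optics.read_camera("side"); P=cloud(d); hsv=cv2.cvtColor(d["frame"],cv2.COLOR_BGR2HSV); H,S,V=[hsv[...,i].astype(int) for i in range(3)]
ex=np.array([.9803,.1977]); ey=np.array([-.1977,.9803]); Z=P[...,2]
X=(P[...,:2]-[.6401,.168])@ex; Y=(P[...,:2]-[.6401,.168])@ey
box=(X>-.14)&(X<-.05)&(abs(Y)<.06)&(Z>.05)&(Z<.2)
def rep(n,m):
    print(n,m.sum(),[(A[m].min().round(4),np.median(A[m]).round(4),A[m].max().round(4)) for A in(X,Y,Z)] if m.any() else "")
red=box&((H<4)|(H>172))&(S>130)&(Z>.12); rep("red",red)
rep("orange",box&(H>=5)&(H<22)&(S>150)); rep("lug",box&(H>=5)&(H<22)&(S>150)&(Z>.108))
rep("blue",box&(H>100)&(H<125)&(S>120)&(Z>.07))
if red.sum()>5: k=cv2.fitLine((P[red][:,:2]*1000).astype(np.float32),cv2.DIST_L2,0,.01,.01).ravel(); print(k,np.degrees(np.arctan2(k[1],k[0])), P[red].mean(0))
cv2.imwrite("pics/c4.png",cv2.resize(d["frame"][130:230,230:350],(720,600),interpolation=cv2.INTER_CUBIC))
E
```

```text
time_s: 13.2
tool_pos: [0.565, 0.1375, 0.2888]
tool_rot: [179.3, -0.2, 103.0]
force: [-0.5, 0.4, -0.2]
grip_width: 0.087
t 13.2 pos [0.565  0.1375 0.2888] rot [179.28  -0.21 102.97] F [-0.49  0.43 -0.21] M [ 0.09   0.059 -0.049] w 0.087 q7 90.3
shift cm [ 4.49 -0.23  8.79] turn [ 0.012 -0.004  0.069]
red 28 [(np.float64(-0.0958), np.float64(-0.0817), np.float64(-0.0694)), (np.float64(0.0261), np.float64(0.0294), np.float64(0.032)), (np.float64(0.1396), np.float64(0.1526), np.float64(0.1639))]
orange 67 [(np.float64(-0.1107), np.float64(-0.0872), np.float64(-0.0712)), (np.float64(-0.0235), np.float64(-0.0137), np.float64(0.031)), (np.float64(0.0939), np.float64(0.1225), np.float64(0.1592))]
lug 46 [(np.float64(-0.0963), np.float64(-0.0863), np.float64(-0.0712)), (np.float64(-0.0235), np.float64(-0.0137), np.float64(0.031)), (np.float64(0.1088), np.float64(0.1301), np.float64(0.1592))]
blue 30 [(np.float64(-0.0731), np.float64(-0.065), np.float64(-0.0601)), (np.float64(-0.0213), np.float64(-0.015), np.float64(-0.0002)), (np.float64(0.0713), np.float64(0.0897), np.float64(0.0969))]
[9.8556131e-01 1.6931896e-01 5.5371643e+02 1.8044725e+02] 9.748224 [0.55371646 0.18044725 0.1520594 ]
```

View pics/c4.png

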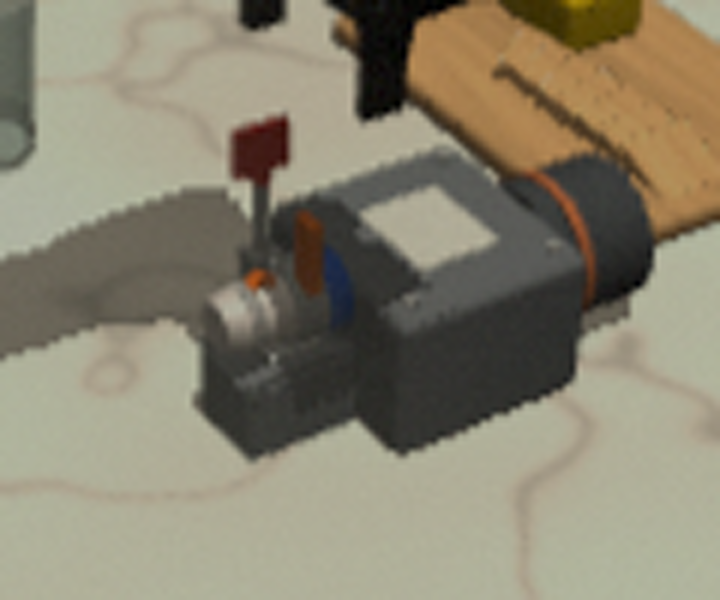

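```bash
python3 -m creep '[[1.5,-0.1,0,0.012,-0.004,0.055,0.3],[1.5,-0.1,0,0,0,0,0.3],[1.5,0,0,0,0,0,0.3],[0,0,0,0,0,0,0.3],[0,0,0,0,0,0,0.3],[0,0,0,0,0,0,0.3]]'
python3 go.py .5535 .182 .204 99.8
```

```text
time_s: 13.85
tool_pos: [0.5552, 0.1805, 0.2899]
tool_rot: [179.9, 0.1, 98.7]
force: [-0.7, 0.2, -0.2]
grip_width: 0.0471
t 13.85 pos [0.5552 0.1805 0.2899] rot [1.799e+02 5.000e-02 9.872e+01] F [-0.72  0.19 -0.16] M [ 0.003  0.008 -0.012] w 0.0471 q7 81.6
shift cm [ 0.18 -0.16  8.59] turn [ 0.002  0.001 -0.019]
```

```bash
python3 -m creep '[[0.1,-0.08,1.5,0,0,-0.019,0.3],[0.1,-0.08,2,0,0,0,0.3],[0,0,2,0,0,0,0.3],[0,0,0,0,0,0,0.3]]'
python3 go.py .5535 .182 .204 99.8
python3 - <<'E'
from h import *
from cell import optics
d=optics.read_camera("side"); cv2.imwrite("pics/c5.png",cv2.resize(d["frame"][130:230,230:350],(720,600),interpolation=cv2.INTER_CUBIC))
E
```

```text
time_s: 14.25
tool_pos: [0.5537, 0.1787, 0.2311]
tool_rot: [179.9, 0.1, 99.7]
force: [-0.3, -0.4, 0.5]
grip_width: 0.027
t 14.25 pos [0.5537 0.1787 0.2311] rot [1.7988e+02 1.1000e-01 9.9660e+01] F [-0.29 -0.38  0.48] M [ 0.031  0.157 -0.023] w 0.027 q7 83.3
shift cm [0.34 0.03 2.71] turn [ 0.002  0.002 -0.002]
```

View pics/c5.png

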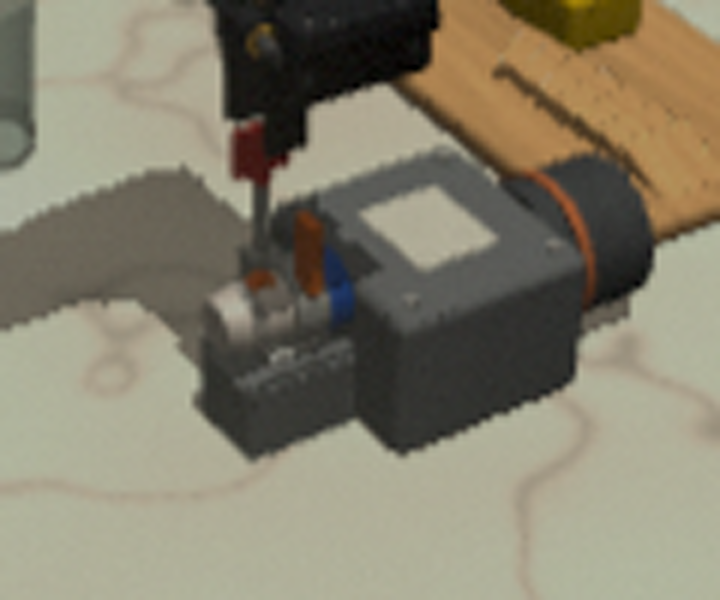

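```bash
python3 -m creep '[[0.25,0.03,1,0,0,0,0.3],[0.05,0,1,0,0,0,0.3],[0,0,0.6,0,0,0,0.3],[0,0,0,0,0,0,0.3]]'
python3 go.py .5535 .182 .204 99.8
```

```text
time_s: 14.7
tool_pos: [0.5555, 0.1817, 0.2063]
tool_rot: [179.6, 0.0, 99.6]
force: [0.4, 0.1, 0.7]
grip_width: 0.0261
t 14.7 pos [0.5555 0.1817 0.2063] rot [1.7959e+02 5.0000e-02 9.9620e+01] F [0.36 0.09 0.74] M [0.023 0.046 0.007] w 0.0261 q7 83.5
shift cm [ 0.07 -0.19  0.23] turn [ 0.007  0.001 -0.003]
```

```bash
python3 -m creep '[[0.06,-0.19,0.23,0.007,0,0,0.3],[0,0,0,0,0,0,0.25],[0,0,0,0,0,0,0.15]]' 8
python3 go.py .5535 .182 .204 99.8
python3 -m creep '[[0,0,0,0,0,0,0.05],[0,0,0,0,0,0,0],[0,0,0,0,0,0,0],[0,0,0,0,0,0,0]]' 8
python3 go.py .5535 .182 .204 99.8
```

```text
time_s: 15.0
tool_pos: [0.5538, 0.1821, 0.2044]
tool_rot: [180.0, 0.0, 99.6]
force: [-0.2, -0.1, -0.4]
grip_width: 0.0196
t 15.0 pos [0.5538 0.1821 0.2044] rot [1.7996e+02 3.0000e-02 9.9630e+01] F [-0.18 -0.13 -0.42] M [0.096 0.049 0.013] w 0.0196 q7 83.5
shift cm [-0.01 -0.03  0.04] turn [ 0.001  0.001 -0.003]
time_s: 15.4
tool_pos: [0.554, 0.1826, 0.2051]
tool_rot: [179.9, -0.0, 99.6]
force: [-0.1, 0.3, -0.1]
grip_width: 0.0068
t 15.4 pos [0.554  0.1826 0.2051] rot [ 1.799e+02 -1.000e-02  9.964e+01] F [-0.14  0.28 -0.08] M [ 0.055 -0.032 -0.004] w 0.0068 q7 83.5
shift cm [-0.05 -0.06  0.11] turn [ 0.002 -0.    -0.003]
```

```bash
python3 -m creep '[[0,0,0,0,0,0,0],[0,0,0,0,0,0.1,0],[0,0,0,0,0,0.1,0],[0,0,0,0,0,0.1,0],[0,0,0,0,0,0,0]]' 40
python3 go.py .554 .1826 .205 99.6
python3 -m creep '[[0,0,0,0,0,0.1,0],[0,0,0,0,0,0.1,0],[0,0,0,0,0,0.1,0],[0,0,0,0,0,0,0]]' 
python3 go.py .554 .1826 .205 99.6
```

```text
time_s: 15.9
tool_pos: [0.5553, 0.1831, 0.2053]
tool_rot: [179.7, -0.1, 82.0]
force: [-0.5, -0.1, 0.6]
grip_width: 0.0068
t 15.9 pos [0.5553 0.1831 0.2053] rot [ 1.797e+02 -1.100e-01  8.196e+01] F [-0.51 -0.14  0.57] M [-0.049  0.164  0.145] w 0.0068 q7 66.3
shift cm [-0.06 -0.12  0.02] turn [ 0.005 -0.001 -0.308]
time_s: 16.3
tool_pos: [0.5552, 0.1828, 0.2053]
tool_rot: [179.7, -0.1, 64.8]
force: [-0.7, 0.6, 0.3]
grip_width: 0.007
t 16.3 pos [0.5552 0.1828 0.2053] rot [ 1.7973e+02 -1.3000e-01  6.4830e+01] F [-0.72  0.58  0.34] M [-0.001  0.145  0.061] w 0.007 q7 49.6
shift cm [-0.07 -0.1   0.03] turn [ 0.005 -0.001 -0.607]
```

```bash
cat > m.py <<'E'
from cell import env
o=env.get_obs(); print("t %.2f yaw %.2f Mz %.3f F %s pos %s tilt %s w %.4f"%(o["time_s"],o["tool_rot"][2],o["wrist_torque"][2],o["force"].round(1),o["tool_pos"].round(4),o["tool_rot"][:2].round(1),o["grip_width"]))
E
python3 -m creep '[[0,0,0,0,0,0.06,0],[0,0,0,0,0,0,0]]' >/dev/null; python3 m.py
python3 -m creep '[[0,0,0,0,0,0.06,0],[0,0,0,0,0,0,0]]' >/dev/null; python3 m.py
python3 -m creep '[[0,0,0,0,0,0.06,0],[0,0,0,0,0,0,0]]' >/dev/null; python3 m.py
python3 -m creep '[[0,0,0,0,0,0.06,0],[0,0,0,0,0,0,0]]' >/dev/null; python3 m.py
```

```text
t 16.50 yaw 61.79 Mz 0.123 F [-0.6 -0.9 -0.4] pos [0.5552 0.1828 0.2053] tilt [ 1.797e+02 -1.000e-01] w 0.0069
t 16.70 yaw 58.76 Mz 0.147 F [-0.1  0.1 -0.5] pos [0.5551 0.1827 0.2053] tilt [ 1.797e+02 -1.000e-01] w 0.0071
t 16.90 yaw 55.71 Mz 0.110 F [ 0.1  0.2 -0. ] pos [0.5551 0.1827 0.2053] tilt [ 1.797e+02 -1.000e-01] w 0.0068
t 17.10 yaw 52.64 Mz 0.122 F [ 0.3 -0.3 -1.2] pos [0.5551 0.1827 0.2053] tilt [ 1.797e+02 -1.000e-01] w 0.0064
```

```bash
python3 -m creep '[[0,0,0,0,0,0.06,0],[0,0,0,0,0,0,0]]' >/dev/null; python3 m.py
python3 -m creep '[[0,0,0,0,0,0.06,0],[0,0,0,0,0,0,0]]' >/dev/null; python3 m.py
python3 -m creep '[[0,0,0,0,0,0.06,0],[0,0,0,0,0,0,0]]' >/dev/null; python3 m.py
python3 -m creep '[[0,0,0,0,0,0.06,0],[0,0,0,0,0,0,0]]' >/dev/null; python3 m.py
```

```text
t 17.30 yaw 49.58 Mz 0.088 F [-0.2 -0.3  0.5] pos [0.555  0.1826 0.2053] tilt [179.8  -0.2] w 0.0068
t 17.50 yaw 46.50 Mz 0.076 F [-0.1 -0.   0.3] pos [0.555  0.1826 0.2053] tilt [179.8  -0.2] w 0.0066
t 17.70 yaw 43.43 Mz 0.113 F [-0.   0.3 -0.1] pos [0.555  0.1825 0.2053] tilt [179.8  -0.2] w 0.0070
t 17.90 yaw 40.35 Mz 0.115 F [ 0.4  0.1 -0.1] pos [0.5549 0.1825 0.2053] tilt [179.8  -0.2] w 0.0066
```

```bash
python3 -m creep '[[0,0,0,0,0,0.06,0],[0,0,0,0,0,0,0]]' >/dev/null; python3 m.py
python3 -m creep '[[0,0,0,0,0,0.06,0],[0,0,0,0,0,0,0]]' >/dev/null; python3 m.py
python3 -m creep '[[0,0,0,0,0,0.06,0],[0,0,0,0,0,0,0]]' >/dev/null; python3 m.py
```

```text
t 18.10 yaw 37.28 Mz 0.090 F [-0.9 -0.1 -0.9] pos [0.5549 0.1825 0.2053] tilt [179.8  -0.2] w 0.0070
t 18.30 yaw 34.20 Mz 0.118 F [-0.8  0.6 -1. ] pos [0.5548 0.1825 0.2053] tilt [179.8  -0.2] w 0.0069
t 18.50 yaw 31.12 Mz 0.132 F [ 0.2  0.8 -0.5] pos [0.5548 0.1824 0.2053] tilt [179.8  -0.2] w 0.0069
```

```bash
python3 -m creep '[[0,0,0,0,0,0.06,0],[0,0,0,0,0,0,0]]' >/dev/null; python3 m.py
python3 -m creep '[[0,0,0,0,0,0.06,0],[0,0,0,0,0,0,0]]' >/dev/null; python3 m.py
python3 -m creep '[[0,0,0,0,0,0.06,0],[0,0,0,0,0,0,0]]' >/dev/null; python3 m.py
```

```text
t 18.70 yaw 28.05 Mz 0.142 F [-0.9  0.4 -1.5] pos [0.5547 0.1824 0.2053] tilt [179.8  -0.2] w 0.0067
t 18.90 yaw 24.97 Mz 0.105 F [-0.6  0.1 -0.7] pos [0.5547 0.1824 0.2053] tilt [179.8  -0.2] w 0.0065
t 19.10 yaw 21.89 Mz 0.090 F [-0.8 -0.4 -0.2] pos [0.5547 0.1824 0.2053] tilt [179.8  -0.2] w 0.0067
```

```bash
python3 -m creep '[[0,0,0,0,0,0.06,0],[0,0,0,0,0,0,0]]' >/dev/null; python3 m.py
python3 -m creep '[[0,0,0,0,0,0.06,0],[0,0,0,0,0,0,0]]' >/dev/null; python3 m.py
python3 -m creep '[[0,0,0,0,0,0.06,0]]' >/dev/null; python3 m.py;python3 -m creep '[[0,0,0,0,0,0,0]]' >/dev/null; python3 m.py;python3 -m creep '[[0,0,0,0,0,0,0]]' >/dev/null; python3 m.py
```

```text
t 19.30 yaw 18.83 Mz 0.115 F [-0.5  0.9 -0.5] pos [0.5546 0.1824 0.2053] tilt [179.8  -0.2] w 0.0064
t 19.50 yaw 15.75 Mz 0.157 F [-0.1  0.1  0.3] pos [0.5545 0.1824 0.2053] tilt [179.8  -0.2] w 0.0066
t 19.60 yaw 12.50 Mz 0.202 F [ 0.6  0.4 -1. ] pos [0.5546 0.1825 0.2053] tilt [179.9  -0.2] w 0.0071
t 19.70 yaw 12.68 Mz 0.086 F [ 0.1 -0.5 -0.7] pos [0.5545 0.1825 0.2054] tilt [179.9  -0.2] w 0.0072
t 19.80 yaw 12.87 Mz 0.080 F [0.9 0.2 0.5] pos [0.5544 0.1825 0.2054] tilt [179.9  -0.2] w 0.0066
```

```bash
for i in 1; do
python3 -m creep '[[0,0,0,0,0,0.06,0]]' >/dev/null; python3 m.py; python3 -m creep '[[0,0,0,0,0,0,0]]' >/dev/null; python3 m.py
python3 -m creep '[[0,0,0,0,0,0.06,0]]' >/dev/null; python3 m.py; python3 -m creep '[[0,0,0,0,0,0,0]]' >/dev/null; python3 m.py
python3 -m creep '[[0,0,0,0,0,0.06,0]]' >/dev/null; python3 m.py; python3 -m creep '[[0,0,0,0,0,0,0]]' >/dev/null; python3 m.py
done
```

```text
t 19.90 yaw 9.55 Mz 0.176 F [ 0.4  0.3 -0.7] pos [0.5545 0.1825 0.2054] tilt [179.9  -0.2] w 0.0070
t 20.00 yaw 9.67 Mz 0.115 F [-0.1 -0.9  0.3] pos [0.5544 0.1825 0.2054] tilt [179.9  -0.2] w 0.0066
t 20.10 yaw 6.36 Mz 0.298 F [ 0.3  0.6 -1.8] pos [0.5544 0.1826 0.2054] tilt [179.9  -0.2] w 0.0069
t 20.20 yaw 6.50 Mz 0.147 F [-0.7  0.8  1.2] pos [0.5543 0.1826 0.2054] tilt [179.9  -0.2] w 0.0068
t 20.30 yaw 3.21 Mz 0.211 F [ 0.  -0.1 -0.2] pos [0.5543 0.1826 0.2054] tilt [179.9  -0.2] w 0.0069
t 20.40 yaw 3.37 Mz 0.202 F [-0.5  0.8  0.4] pos [0.5542 0.1827 0.2054] tilt [179.9  -0.2] w 0.0068
```

```bash

python3 -m creep '[[0,0,0,0,0,0.06,0]]' >/dev/null; python3 m.py; python3 -m creep '[[0,0,0,0,0,0,0]]' >/dev/null; python3 m.py
python3 -m creep '[[0,0,0,0,0,0.06,0]]' >/dev/null; python3 m.py; python3 -m creep '[[0,0,0,0,0,0,0]]' >/dev/null; python3 m.py
```

```text
t 20.50 yaw 0.10 Mz 0.199 F [-0.4  0.4 -0.4] pos [0.5542 0.1827 0.2054] tilt [179.9  -0.2] w 0.0068
t 20.60 yaw 0.26 Mz 0.147 F [-0.   0.4  0.7] pos [0.5541 0.1828 0.2054] tilt [179.9  -0.2] w 0.0066
t 20.70 yaw -2.99 Mz 0.248 F [0.2 0.1 0.2] pos [0.5541 0.1828 0.2054] tilt [179.9  -0.2] w 0.0069
t 20.80 yaw -2.82 Mz 0.156 F [-1.2  0.8 -0.4] pos [0.554  0.1829 0.2054] tilt [179.9  -0.2] w 0.0069
```

```bash

python3 -m creep '[[0,0,0,0,0,0.05,0]]' >/dev/null; python3 m.py; python3 -m creep '[[0,0,0,0,0,0,0]]' >/dev/null; python3 m.py
python3 -m creep '[[0,0,0,0,0,0.05,0]]' >/dev/null; python3 m.py; python3 -m creep '[[0,0,0,0,0,0,0]]' >/dev/null; python3 m.py; python3 -m creep '[[0,0,0,0,0,0,0]]' >/dev/null; python3 m.py
```

```text
t 20.90 yaw -5.50 Mz 0.240 F [-0.1  0.5 -0.3] pos [0.5541 0.1829 0.2054] tilt [179.9  -0.2] w 0.0066
t 21.00 yaw -5.31 Mz 0.190 F [-0.   0.6  0.1] pos [0.5539 0.183  0.2054] tilt [179.9  -0.2] w 0.0068
t 21.10 yaw -7.99 Mz 0.246 F [-0.9  0.2 -0. ] pos [0.5539 0.1831 0.2054] tilt [179.9  -0.2] w 0.0065
t 21.20 yaw -7.82 Mz 0.188 F [-1.4  0.2  0.4] pos [0.5539 0.1831 0.2054] tilt [179.9  -0.2] w 0.0067
t 21.30 yaw -7.65 Mz 0.172 F [-0.4 -0.4 -0.1] pos [0.5538 0.1831 0.2054] tilt [179.9  -0.2] w 0.0068
```

```bash

python3 -m creep '[[0,0,0,0,0,0.05,0]]' >/dev/null; python3 m.py; python3 -m creep '[[0,0,0,0,0,0,0]]' >/dev/null; python3 m.py; python3 -m creep '[[0,0,0,0,0,0.05,0]]' >/dev/null; python3 m.py; python3 -m creep '[[0,0,0,0,0,0,0]]' >/dev/null; python3 m.py; 
```

```text
t 21.40 yaw -10.41 Mz 0.237 F [-0.5 -0.4 -0. ] pos [0.5538 0.1831 0.2054] tilt [179.9  -0.2] w 0.0069
t 21.50 yaw -10.30 Mz 0.149 F [-0.6  0.9  0.4] pos [0.5538 0.1831 0.2054] tilt [179.9  -0.2] w 0.0067
t 21.60 yaw -13.05 Mz 0.271 F [-0.6  0.8  0.5] pos [0.5538 0.1832 0.2054] tilt [179.9  -0.2] w 0.0068
t 21.70 yaw -12.93 Mz 0.172 F [-0.7  0.7 -0.2] pos [0.5537 0.1833 0.2054] tilt [179.9  -0.2] w 0.0068
```

```bash

python3 -m creep '[[0,0,0,0,0,0.05,0]]' >/dev/null; python3 m.py; python3 -m creep '[[0,0,0,0,0,0,0]]' >/dev/null; python3 m.py; python3 -m creep '[[0,0,0,0,0,0.05,0]]' >/dev/null; python3 m.py; python3 -m creep '[[0,0,0,0,0,0,0]]' >/dev/null; python3 m.py; python3 -m creep '[[0,0,0,0,0,0,0]]' >/dev/null; python3 m.py
```

```text
t 21.80 yaw -15.66 Mz 0.282 F [0.8 0.2 0.1] pos [0.5537 0.1833 0.2054] tilt [180.   -0.2] w 0.0067
t 21.90 yaw -15.53 Mz 0.159 F [-2.5 -0.4  0.5] pos [0.5536 0.1834 0.2054] tilt [179.9  -0.2] w 0.0066
t 22.00 yaw -18.25 Mz 0.284 F [ 0.4 -0.1 -1. ] pos [0.5536 0.1834 0.2054] tilt [180.   -0.2] w 0.0069
t 22.10 yaw -18.11 Mz 0.152 F [-0.8  1.   0.2] pos [0.5536 0.1834 0.2054] tilt [179.9  -0.2] w 0.0070
t 22.20 yaw -17.96 Mz 0.152 F [-0.7  0.9 -0.2] pos [0.5535 0.1835 0.2054] tilt [179.9  -0.2] w 0.0067
```

```bash

python3 -m creep '[[0,0,0,0,0,0.03,0]]' >/dev/null; python3 m.py; python3 -m creep '[[0,0,0,0,0,0.03,0]]' >/dev/null; python3 m.py; python3 -m creep '[[0,0,0,0,0,0.03,0]]' >/dev/null; python3 m.py
```

```text
t 22.30 yaw -19.64 Mz 0.275 F [-1.1  1.1 -0.1] pos [0.5535 0.1835 0.2054] tilt [180.   -0.2] w 0.0068
t 22.40 yaw -21.44 Mz 0.251 F [-0.1 -0.1 -0.2] pos [0.5535 0.1835 0.2054] tilt [180.   -0.2] w 0.0068
t 22.50 yaw -23.26 Mz 0.302 F [-0.4  1.5  0.3] pos [0.5535 0.1836 0.2054] tilt [180.   -0.2] w 0.0069
```

```bash

python3 -m creep '[[0,0,0,0,0,0.03,0]]' >/dev/null; python3 m.py; python3 -m creep '[[0,0,0,0,0,0.03,0]]' >/dev/null; python3 m.py; python3 -m creep '[[0,0,0,0,0,0,0]]' >/dev/null; python3 m.py
python3 - <<'E'
from cell import env,optics
import numpy as np
v=[]
for i in range(6): optics.read_camera("side"); v.append(env.get_obs()["wrist_torque"][2])
print(np.round(v,3),np.mean(v))
E
python3 m.py
```

```text
t 22.60 yaw -25.07 Mz 0.235 F [-0.9 -0.2 -0.8] pos [0.5534 0.1836 0.2054] tilt [180.   -0.2] w 0.0068
t 22.70 yaw -26.89 Mz 0.278 F [0.  0.3 0. ] pos [0.5534 0.1836 0.2054] tilt [180.   -0.2] w 0.0066
t 22.80 yaw -26.92 Mz 0.246 F [ 0.5  0.7 -0.2] pos [0.5534 0.1837 0.2053] tilt [180.   -0.2] w 0.0072
[0.258 0.257 0.247 0.288 0.3   0.25 ] 0.2665188757199062
t 23.10 yaw -26.88 Mz 0.250 F [ 0.2  0.7 -0.2] pos [0.5534 0.1837 0.2053] tilt [180.   -0.2] w 0.0070
```

```bash

python3 -m creep '[[0,0,0,0,0,0,0.05],[0,0,0,0,0,0,0.15],[0,0,0,0,0,0,0.3],[0,0,0,0,0,0,0.3],[0,0,0,0,0,0,0.3],[0,0,-1,0,0,0,0.3],[0,0,-2,0,0,0,0.3],[0,0,-4,0,0,0,0.3],[0,0,-4,0,0,0,0.3],[0,0,-2,0,0,0,0.3],[0,0,0,0,0,0,0.3],[0,0,0,0,0,0,0.3]]'; python3 m.py
python3 - <<'E'
from h import *
from cell import optics
d=optics.read_camera("side"); P=cloud(d); hsv=cv2.cvtColor(d["frame"],cv2.COLOR_BGR2HSV); H,S,V=[hsv[...,i].astype(int) for i in range(3)]
ex=np.array([.9803,.1977]); ey=np.array([-.1977,.9803]); Z=P[...,2]
X=(P[...,:2]-[.6401,.168])@ex; Y=(P[...,:2]-[.6401,.168])@ey
box=(X>-.14)&(X<-.05)&(abs(Y)<.06)&(Z>.05)&(Z<.17)
def rep(n,m): print(n,m.sum(),[(A[m].min().round(4),np.median(A[m]).round(4),A[m].max().round(4)) for A in(X,Y,Z)] if m.any() else "")
rep("red",box&((H<4)|(H>172))&(S>130)&(Z>.12)); rep("lug",box&(H>=5)&(H<22)&(S>150)&(Z>.108)&(Y<0.01))
cv2.imwrite("pics/c6.png",cv2.resize(d["frame"][130:230,230:350],(720,600),interpolation=cv2.INTER_CUBIC))
E
```

```text
time_s: 24.3
tool_pos: [0.5537, 0.1818, 0.3438]
tool_rot: [-179.9, -0.3, -27.2]
force: [0.4, -0.3, -0.5]
grip_width: 0.026
t 24.30 yaw -27.20 Mz -0.019 F [ 0.4 -0.3 -0.5] pos [0.5537 0.1818 0.3438] tilt [-179.9   -0.3] w 0.0260
red 19 [(np.float64(-0.0932), np.float64(-0.0894), np.float64(-0.0756)), (np.float64(0.0179), np.float64(0.026), np.float64(0.0404)), (np.float64(0.1337), np.float64(0.1629), np.float64(0.1662))]
lug 32 [(np.float64(-0.0925), np.float64(-0.0896), np.float64(-0.0861)), (np.float64(-0.0212), np.float64(-0.0164), np.float64(-0.0033)), (np.float64(0.1086), np.float64(0.1234), np.float64(0.1365))]
```

View pics/c6.png

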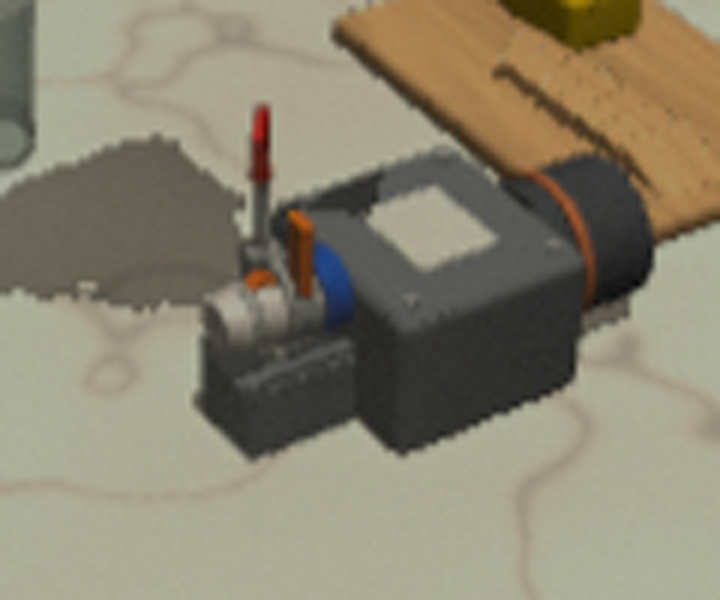

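```bash
python3 - <<'E'
from h import *
from cell import optics
for f in("c4","c6"):
    im=cv2.resize(cv2.imread(f"pics/{f}.png"),(120,100),interpolation=cv2.INTER_AREA); hsv=cv2.cvtColor(im,cv2.COLOR_BGR2HSV); H,S,V=[hsv[...,i].astype(int) for i in range(3)]
    m=(H>=3)&(H<22)&(S>150); m[:, :46]=0; m[:,58:]=0; m[:33]=0; m[50:]=0
    v,u=np.nonzero(m); print(f,m.sum(),"lug px",u.mean(),v.mean(), [u[v==r].mean().round(2) for r in (37,40,43,46)])
    b=(H>100)&(H<125)&(S>110)&(V>50); b[:35]=0;b[60:]=0; v,u=np.nonzero(b); print(" blue",len(u),u.min(),[(r,u[v==r].min(),u[v==r].max()) for r in(44,48,52) if (v==r).any()])
Ps=[]
d=optics.read_camera("side")
ex=np.array([.9803,.1977]); ey=np.array([-.1977,.9803])
for y in(-.014,):
  for x in(-.080,-.084,-.088):
    p=np.array([.6401,.168])+x*ex+y*ey; print(x,[tuple(np.round(np.array(proj(d,[*p,z]))-[230,130],2)) for z in(.112,.131)])
d=optics.read_camera("top"); cv2.imwrite("pics/c7.png",cv2.resize(d["frame"][150:220,200:270],(700,600),interpolation=cv2.INTER_CUBIC))
E
```

```text
c4 39 lug px 51.05128205128205 41.23076923076923 [np.float64(50.5), np.float64(51.0), np.float64(51.0), np.float64(51.0)]
 blue 29 54 [(44, np.int64(54), np.int64(56)), (48, np.int64(55), np.int64(57))]
c6 42 lug px 49.76190476190476 41.166666666666664 [np.float64(49.5), np.float64(49.5), np.float64(50.0), np.float64(50.0)]
 blue 49 53 [(44, np.int64(53), np.int64(56)), (48, np.int64(54), np.int64(58)), (52, np.int64(55), np.int64(57))]
-0.08 [(np.float64(52.05), np.float64(41.53)), (np.float64(52.14), np.float64(36.28))]
-0.084 [(np.float64(50.92), np.float64(41.94)), (np.float64(51.0), np.float64(36.69))]
-0.088 [(np.float64(49.79), np.float64(42.35)), (np.float64(49.86), np.float64(37.1))]
```

```bash
python3 -m creep '[[0,0,0,0,0,-0.14,0.5],[0,0,0,0,0,-0.14,0.5],[0,0,0,0,0,-0.14,0.5],[0,0,0,0,0,-0.14,0.5],[0,0,0,0,0,-0.07,0.5],[0,0,0,0,0,0,0.5]]'; python3 go.py .5582 .137 .2 9
```

```text
time_s: 25.05
tool_pos: [0.5499, 0.1812, 0.3332]
tool_rot: [179.6, 0.7, 10.3]
force: [0.8, -0.4, -0.5]
grip_width: 0.0434
t 25.05 pos [0.5499 0.1812 0.3332] rot [179.56   0.71  10.33] F [ 0.79 -0.37 -0.47] M [-0.045  0.081  0.027] w 0.0434 q7 -5.5
shift cm [ 0.19  4.39 13.35] turn [0.008 0.012 0.023]
```

```bash
python3 -m creep '[[0.1,2.2,0,0.008,0.012,0.023,0.5],[0.1,2.1,1,0,0,0,0.5],[0,0,3,0,0,0,0.5],[0,0,3,0,0,0,0.5],[0,0,3,0,0,0,0.5],[0,0,0,0,0,0,0.5],[0,0,0,0,0,0,0.5]]'; python3 go.py .5582 .137 .171 9
```

```text
time_s: 25.75
tool_pos: [0.5593, 0.1296, 0.228]
tool_rot: [179.8, 0.1, 7.8]
force: [0.2, -0.4, 1.1]
grip_width: 0.0432
t 25.75 pos [0.5593 0.1296 0.228 ] rot [1.7983e+02 8.0000e-02 7.7600e+00] F [ 0.22 -0.35  1.09] M [-0.089 -0.009  0.023] w 0.0432 q7 -0.7
shift cm [-0.   -0.77  5.7 ] turn [ 0.003  0.001 -0.022]
```

```bash
python3 -m creep '[[0,-0.7,0.5,0,0,-0.01,0.5],[0,0,1.5,0,0,0,0.5],[0,0,1.5,0,0,0,0.5],[0,0,1.2,0,0,0,0.4],[0,0,0.5,0,0,0,0.3],[0,0,0,0,0,0,0.25],[0,0,0,0,0,0,0.2]]' 3; python3 go.py .5582 .137 .171 9
```

```text
time_s: 26.45
tool_pos: [0.5602, 0.1375, 0.175]
tool_rot: [179.9, -0.2, 8.3]
force: [-0.8, -0.0, -0.1]
grip_width: 0.0219
t 26.45 pos [0.5602 0.1375 0.175 ] rot [179.9   -0.21   8.34] F [-0.78 -0.02 -0.07] M [-0.107  0.016  0.049] w 0.0219 q7 0.9
shift cm [-0.21  0.02  0.4 ] turn [ 0.002 -0.004 -0.012]
```

```bash
python3 -m creep '[[-0.2,0,0.3,0,0,0,0.2],[0,0,0,0,0,0,0.1],[0,0,0,0,0,0,0],[0,0,0,0,0,0,0],[0,0,0,0,0,0,0],[0,0,0,0,0,0,0],[0,0,0,0,0,0,0]]' 3; python3 go.py .5626 .1372 .1718 11.4
```

```text
time_s: 27.15
tool_pos: [0.5586, 0.1373, 0.1728]
tool_rot: [179.9, -0.3, 8.3]
force: [-0.1, -0.0, -1.2]
grip_width: 0.0083
t 27.15 pos [0.5586 0.1373 0.1728] rot [179.95  -0.31   8.32] F [-0.07 -0.01 -1.22] M [-0.108 -0.024 -0.012] w 0.0083 q7 0.9
shift cm [0.39 0.07 0.1 ] turn [ 0.001 -0.005 -0.054]
```

```bash
python3 -m creep '[[0,0,0,0,0,0,0.1],[0,0,0,0,0,0,0.25],[0,0,0,0,0,0,0.4],[0,0,0,0,0,0,0.4],[0,0,-1,0,0,0,0.4],[0,0,-2,0,0,0,0.4],[0,0,-4,0,0,0,0.4],[0,0,-4,0,0,0,0.4],[0,0,0,0,0,0,0.4],[0,0,0,0,0,0,0.4],[0,0,0,0,0,0,0.4]]'; python3 - <<'E'
from h import *
from cell import optics,order
d=optics.read_camera("side")
im=d["frame"][130:230,230:350]; hsv=cv2.cvtColor(im,cv2.COLOR_BGR2HSV); H,S,V=[hsv[...,i].astype(int) for i in range(3)]
m=(H>=3)&(H<22)&(S>150); m[:, :46]=0; m[:,58:]=0; m[:33]=0; m[50:]=0
v,u=np.nonzero(m); print("lug px",u.mean(),v.mean())
a=load("side")["frame"][:,:].astype(int); diff=np.abs(d["frame"].astype(int)-a).max(-1)
for n,(x0,y0,x1,y1) in dict(can=(345,370,395,420),glass=(212,120,240,160),driver=(232,312,275,405),band=(226,232,244,246),mug=(170,148,210,190)).items(): print(n,diff[y0:y1,x0:x1].mean().round(1))
E
```

```text
time_s: 28.25
tool_pos: [0.5583, 0.1366, 0.2907]
tool_rot: [180.0, -0.4, 8.3]
force: [1.0, 0.4, -0.3]
grip_width: 0.0347
lug px 49.78260869565217 40.67391304347826
can 5.8
glass 4.8
driver 6.5
band 5.7
mug 11.5
```

```bash
python3 -c "
from cell import order
print(order.sign_off())"
```

```text
the job is handed in; nothing more can be done
None
```

The clamp is on the stub, past the barb, tightened and released, and I handed the job in at about 28 s. No verdict came back.

- **Fit:** It stalled against the shoulder at about 6 N of push. The highest push on the way was about 12 N, at the barb.
- **Standing back:** Turning the key pulled the clamp back and twisted it slightly. A light regrip of the lug put the lug 3.9 mm behind where it had stalled. The ring's centre works out about 3 mm short of the shoulder and about 0.06 rad twisted, both within the limits. The camera position suggested a smaller gap, about 1.3 mm, but it is only good to about 2 mm. I did not push it home again, so as not to disturb the clamping.
- **Tightness:** I turned the key about 2.2 rad. While turning, the torque rose from about 0.20 to 0.28 N m. At rest at the end it averaged 0.267 N m, which I take as roughly 22 to 45 N on the stub. Some earlier resting readings were noisier and lower, about 0.15 N m.
- **Last checks:** Nothing shifted when I let go, and the gripper is clear above the clamp. Four of the bystanders look the same in the pictures before and after. The mug's patch differed more, which I put down to the arm's shadow. The arm's path kept well clear of it, but I did not check further.

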